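# Raise the flasks to one level for the science show

### The job

Set out the four stoppered conical flasks for the audience: stand each one upright in the middle of its own wooden riser, the largest flask on the lowest riser, the next largest on the next lowest, and so on up to the smallest on the highest, so that all four stoppers come level. Set the flasks down gently without dropping or tipping any, and leave the two open beakers standing where they are.

Things in the scene. Friction and masses are not known exactly. Their poses are not given: they have to be found in the camera images.
- flask_1: The smallest of four stoppered conical flasks, loose, standing upright: clear glass, 80 mm tall over all, base 42 mm across. The top 40 mm is one straight round neck 20 mm across, its uppermost 13 mm the dark rubber stopper (fast in the neck and just as wide); below the neck the glass widens as a cone to the base. Take it from above by neck and stopper. About 45 g, varying by a third. Origin: centre of the underside; z up its axis.
- flask_2: The second smallest of four stoppered conical flasks, loose, standing upright: clear glass, 105 mm tall over all, base 52 mm across. The top 40 mm is one straight round neck 23 mm across, its uppermost 13 mm the dark rubber stopper (fast in the neck and just as wide); below the neck the glass widens as a cone to the base. Take it from above by neck and stopper. About 65 g, varying by a third. Origin: centre of the underside; z up its axis.
- flask_3: The second largest of four stoppered conical flasks, loose, standing upright: clear glass, 130 mm tall over all, base 64 mm across. The top 40 mm is one straight round neck 26 mm across, its uppermost 13 mm the dark rubber stopper (fast in the neck and just as wide); below the neck the glass widens as a cone to the base. Take it from above by neck and stopper. About 95 g, varying by a third. Origin: centre of the underside; z up its axis.
- flask_4: The largest of four stoppered conical flasks, loose, standing upright: clear glass, 160 mm tall over all, base 85 mm across. The top 40 mm is one straight round neck 33 mm across, its uppermost 13 mm the dark rubber stopper (fast in the neck and just as wide); below the neck the glass widens as a cone to the base. Take it from above by neck and stopper. About 150 g, varying by a third. Origin: centre of the underside; z up its axis.
- riser_1: The highest of four round light-wood risers (plain solid cylinders, fixed to the table): 110 mm high, 76 mm across, flat top without rim. Origin: centre of its underside, on the table; its top is 110 mm above.
- riser_2: The second highest of four round light-wood risers (plain solid cylinders, fixed to the table): 85 mm high, 84 mm across, flat top without rim. Origin: centre of its underside, on the table; its top is 85 mm above.
- riser_3: The second lowest of four round light-wood risers (plain solid cylinders, fixed to the table): 60 mm high, 92 mm across, flat top without rim. Origin: centre of its underside, on the table; its top is 60 mm above.
- riser_4: The lowest of four round light-wood risers (plain solid cylinders, fixed to the table): 30 mm high, 104 mm across, flat top without rim. Origin: centre of its underside, on the table; its top is 30 mm above.
- beaker_1: Open clear beaker standing among the things, 60 mm across, 68 mm tall; not part of the job, to be left standing. Origin: centre of the underside.
- beaker_2: Smaller open clear beaker, 52 mm across, 56 mm tall; not part of the job, to be left standing. Origin: centre of the underside.

How it is judged:
By the outcome, as a careful person would: the job done as asked, in the order asked, and still so for the second after the job is handed in, with the robot touching nothing.
It also fails if it takes over 134 s, if anything falls off the work surface, if the arm or the gripper's body presses on something with over 40 N, if the wrist force passes 120 N, or if a joint passes its speed limit or range.

### The arm

A 6-joint arm with a two-finger parallel gripper is mounted at the origin on the work surface. World frame = base frame: x ahead of the robot, y to its left, z up, the work surface at z = 0. Lengths are in mm, angles in rad, forces in N, time in s.
With the tool pointing down it reaches from about 350 to 875 mm from the base axis. Payload 4.2 kg.
Tool frame: the origin (TCP) lies midway between the tips of the shut fingers; the grasp point (between the pads) lies 19 mm behind it; y points along the fingers, x is the direction in which the jaws open and shut, and the axes are right-handed (so a half turn about y gives the same grasp; the last joint's range is limited). The gripper opens to 85 mm and grips with 20 to 120 N. Pads are 22 mm wide; open, the fingers measure 114 mm over their backs; the gripper's body (76 mm by 85 mm) begins 54 mm behind the grasp point. The pads swing forward as they close: fully open they stand 13 mm farther back than shut.
Start: joints at [1.431, 0.385, 0.008, 0, -1.194, -0.259], TCP at [242.662, 575.946, 231.312] pointing down, gripper open.
Joint ranges: [-3.14, 3.14], [-1.21, 2.06], [-1.07, 1.41], [-3.16, 2.05], [-2.99, -0.16], [-3.1, 3.1]. Speed limits (rad/s): [2.79, 2.79, 3.14, 3.14, 3.14, 3.14].

### API

Orientations are given as a unit quaternion [x, y, z, w].
In Python, from bench import read_state, get_image, job_done gives the robot as it stands.
- The arm moves only by the tool play_rows, never from a script. Its argument "series" is a list of rows, each a list of 7 numbers: the shift along the tool's x, y, z in m, then the turn, a rotation vector about the tool's x, y, z in rad, then the finger opening in m, from 0 to 0.0854. In form: [[x, y, z, wx, wy, wz, claw], ...]. A call has 1 to 10 rows; each row shifts and turns the pose as measured when the row begins, along the tool's axes as they then stand; what a row does not reach is not made up. A row lasts 1/10 s, in which the tool goes at most 50 mm and 8.59 degrees, less where a joint would pass 70% of its speed; a pose out of reach is approached as far as the arm can. A call with a gripper value outside its range is refused whole. The fingers move at their own pace and stop on an object; the grip force is fixed at half the most. Time passes only in rows, so rows that do not move let the fingers close. It gives the time, the measured TCP pose, the force and the opening at its end, in the units of the state.
- read_state(): the state, without advancing time (a new reading comes with each control period).
- get_image(name): name is "scene" or "top" or "wrist"; returns a dict with "color" (400x640x3 uint8, red, green, blue), "intrinsics" (3x3 intrinsics, pixels), "D" ([k1, k2, p1, p2, k3] as OpenCV has them; the pictures are not rectified), "origin" and "orientation" of the camera in the world. Camera axes: x right, y down, z forward; pixel columns grow to the right and rows downward; lengths in mm; the calibration is good to about 2 mm. A picture is of the moment at which its call begins. There is no depth.
- job_done(): hands the job in, once; it reports no verdict.
The state is a dict: "clock": time; "joints": joint angles; "joint_vel": joint speeds; "joint_efforts": joint torques, N m; "position": TCP position; "ee_rot": TCP orientation; "contact_force": force on the tool from outside, world axes, zero at the start; "wrist_torque": the same for the moment, N m; "gripper_width": finger opening in mm.
Only numpy, scipy, OpenCV 4.12 (cv2) and the standard library are available. Lean on these libraries where they do the work, as an engineer would, in place of code of your own. Each camera call takes 0.05 s, during which the arm holds its last target. There are 200 camera calls.

## Working session

There is one attempt and no reset: what is moved stays moved. The work goes in short steps, Python scripts to look and compute and a tool call to move; the robot and the scene stay as the last step left them, time stands still between calls to the robot, and variables do not carry over. Pictures are saved under pics/ and viewed, about 12 in all and at most 16, crops included, and the job is handed in when it is done.

Besides the shell and the picture viewer there is one more tool, called after ">>>" by a JSON object that holds its "method" and its "body", one argument or row to a line. play_rows: Moves the arm, as the interface text tells. Its arguments: {"type":"object","properties":{"series":{"type":"array","items":{"type":"array","items":{"type":"number"}}}},"required":["series"]}

```bash
mkdir -p pics; ls; python3 - <<'E'
from bench import *
import cv2
s=read_state(); print(s)
for n in("scene","top","wrist"):
    i=get_image(n); cv2.imwrite(f"pics/{n}0.png",i["color"][...,::-1]); print(n,i["intrinsics"],i["D"],i["origin"],i["orientation"])
E
```

```text
pics
{'clock': 0.0, 'joints': array([ 1.43060461e+00,  3.85591854e-01,  6.62818622e-03, -5.30103925e-04,
       -1.19398506e+00, -2.58570541e-01]), 'joint_vel': array([-0.00035679, -0.00072004,  0.00019468, -0.00041114, -0.00054055,
       -0.0006856 ]), 'joint_efforts': array([-2.46787513e-04, -3.92288017e+01,  1.88393247e+01,  4.18604672e+00,
       -4.69003542e-03,  1.33538612e-05]), 'position': array([242.43863282, 575.43253545, 230.19657708]), 'ee_rot': array([ 0.39164101, -0.58871062,  0.58961724, -0.39036987]), 'contact_force': array([-0.65013237, -0.12315027,  0.0705381 ]), 'wrist_torque': array([ 0.03096098, -0.01282269, -0.00587614]), 'gripper_width': 85.33018068824957}
scene [[493.01800884   0.         320.62267799]
 [  0.         493.01800884 198.03875385]
 [  0.           0.           1.        ]] [-0.06801743  0.          0.          0.          0.        ] [1199.07879032  -10.78436396 1064.59392207] [ 0.6936415   0.6609813  -0.20113558 -0.20373923]
top [[439.31747067   0.         316.00456462]
 [  0.         439.31747067 199.19296728]
 [  0.           0.           1.        ]] [-0.066341  0.        0.        0.        0.      ] [ 434.44098159    7.52700543 1051.29382979] [-0.70600716  0.70655328 -0.03709814  0.03098519]
wrist [[320.21315548   0.         323.1614075 ]
 [  0.         320.21315548 198.82300273]
 [  0.           0.           1.        ]] [-0.00514534  0.          0.          0.          0.        ] [311.41559211 548.21712014 373.31237881] [-0.54696158  0.82406511  0.12261618 -0.08194506]
```

View pics/top0.png

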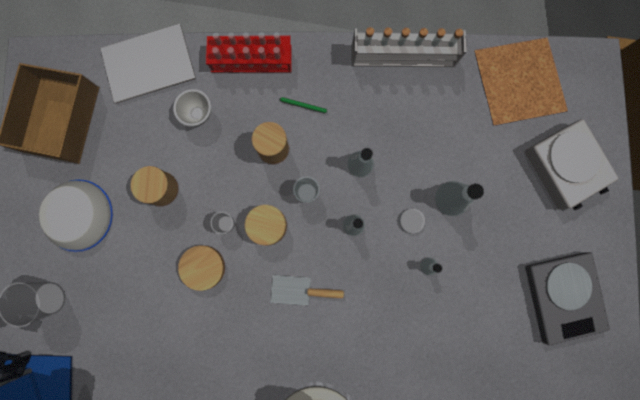

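View pics/scene0.png

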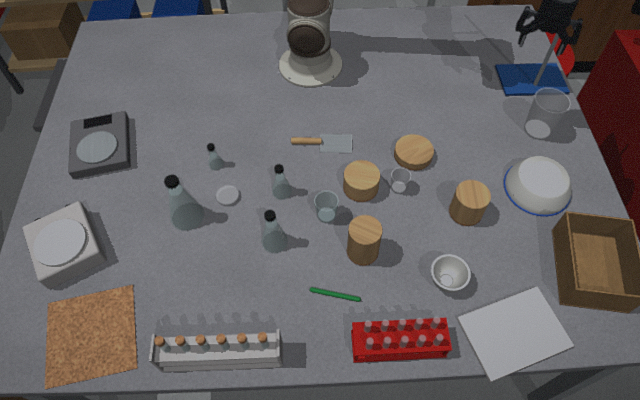

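```bash
cat > h.py <<'E'
import numpy as np, cv2
from scipy.spatial.transform import Rotation as R
from bench import *
def ray(im,p):
    u=cv2.undistortPoints(np.array([[p]],float),im["intrinsics"],np.array(im["D"]))[0,0]
    d=R.from_quat(im["orientation"]).as_matrix()@np.array([*u,1]); return np.array(im["origin"]),d/np.linalg.norm(d)
def tri(obs):
    A=np.zeros((3,3));b=np.zeros(3)
    for o,d in obs: M=np.eye(3)-np.outer(d,d);A+=M;b+=M@o
    X=np.linalg.solve(A,b); return X,[np.linalg.norm((np.eye(3)-np.outer(d,d))@(X-o)) for o,d in obs]
def proj(im,X):
    Rm=R.from_quat(im["orientation"]).as_matrix().T
    return cv2.projectPoints(np.array(X,float).reshape(-1,3),cv2.Rodrigues(Rm)[0],-Rm@np.array(im["origin"]),im["intrinsics"],np.array(im["D"]))[0][:,0]
def blobs(mask,amin=15):
    n,l,s,c=cv2.connectedComponentsWithStats(mask.astype(np.uint8))
    return [(c[i].round(1),s[i]) for i in range(1,n) if s[i,4]>=amin]
E
python3 - <<'E'
from h import *
S=get_image("scene");T=get_image("top")
for n,i,x0,y0,x1,y1 in(("top",T,120,110,500,300),("scene",S,150,130,500,280)):
    c=i["color"];g=c.max(2)
    print(n,"dark");
    for b in blobs(g<45): 
        if x0<b[0][0]<x1 and y0<b[0][1]<y1: print(b[0],b[1])
    h=cv2.cvtColor(c,cv2.COLOR_RGB2HSV); m=(h[...,1]>60)&(abs(h[...,0].astype(int)-16)<8)
    print("wood")
    for b in blobs(m,300):
        if x0<b[0][0]<x1 and y0<b[0][1]<y1:
            x,y,w,hh,_=b[1]; v=h[y:y+hh,x:x+w,2]; mm=m[y:y+hh,x:x+w]; t,_=cv2.threshold(v[mm],0,255,cv2.THRESH_OTSU)
            print(b[0],b[1],"otsu",t,np.percentile(v[mm],[5,25,50,75,95]))
    cv2.imwrite(f"pics/{n}1.png",cv2.resize(c[y0:y1,x0:x1,::-1],None,fx=2.1,fy=2.1,interpolation=cv2.INTER_CUBIC))
E
```

```text
top dark
[366.1 153.8] [361 149  11  11  90]
[474.9 191. ] [468 184  15  15 174]
[357.7 223. ] [354 219   9   9  64]
[436.7 267.7] [433 264   9   8  52]
wood
[270.1 142.1] [ 251  122   38   42 1192] otsu 109.0 [ 59. 123. 149. 151. 153.]
[153.4 186. ] [ 130  166   48   40 1461] otsu 111.0 [ 68.  99. 148. 150. 152.]
[265.5 224.8] [ 245  205   42   41 1267] otsu 132.0 [118. 150. 152. 153. 154.]
[200.8 267.4] [ 178  245   47   46 1667] otsu 124.0 [106. 147. 150. 151. 153.]
scene dark
[210.5 147. ] [208 144   6   7  38]
[278.5 168.6] [275 165   8   8  58]
[171.3 181.1] [165 175  14  13 144]
[269.5 215.3] [265 210  10  11  91]
wood
[413.4 151.7] [ 394  134   40   36 1136] otsu 122.0 [ 78. 147. 162. 165. 168.]
[361.  180.4] [ 343  160   37   42 1268] otsu 127.0 [ 83.35  96.   165.   167.   170.  ]
[469.3 202.4] [ 449  180   42   46 1420] otsu 124.0 [ 81.   87.  151.5 164.  167. ]
[363.7 239.4] [ 347  215   35   51 1442] otsu 120.0 [ 76.  82. 151. 164. 168.]
```

View pics/top1.png

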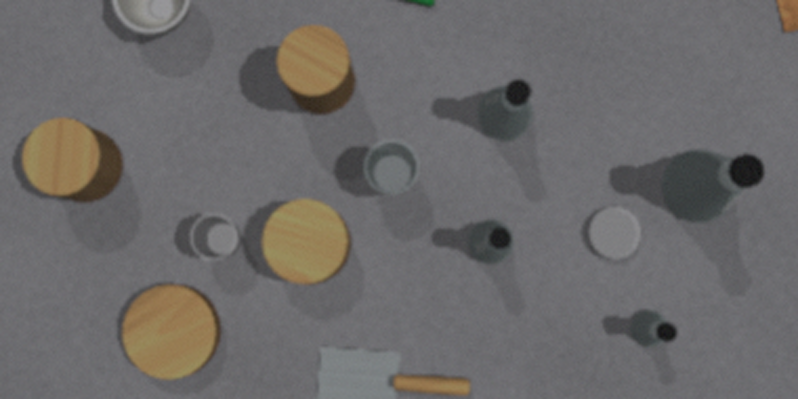

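The top crop shows all four stoppers clearly, four riser tops, and beakers at about (305,189) and (221,223) in full pixels. Triangulating.

```bash
python3 - <<'E'
from h import *
S=get_image("scene");T=get_image("top")
fl={1:((436.7,267.7),(210.5,147)),2:((357.7,223),(278.5,168.6)),3:((366.1,153.8),(269.5,215.3)),4:((474.9,191),(171.3,181.1))}
for k,(t,s) in fl.items(): X,e=tri([ray(T,t),ray(S,s)]); print("stopper mid",k,X.round(1),np.round(e,1))
def face(im,c):
    h=cv2.cvtColor(im["color"],cv2.COLOR_RGB2HSV); m=((h[...,1]>60)&(abs(h[...,0].astype(int)-16)<8)&(h[...,2]>130)).astype(np.uint8)
    n,l,s,cc=cv2.connectedComponentsWithStats(m); i=l[c[1],c[0]]
    p=cv2.findContours((l==i).astype(np.uint8),cv2.RETR_EXTERNAL,cv2.CHAIN_APPROX_NONE)[0][0]
    return cv2.fitEllipse(cv2.convexHull(p))
rs={1:((268,136),(365,228)),2:((150,185),(470,195)),3:((265,225),(361,173)),4:((200,267),(413,149))}
for k,(t,s) in rs.items():
    a,b=face(T,t),face(S,s); X,e=tri([ray(T,a[0]),ray(S,b[0])]); print("riser",k,X.round(1),np.round(e,1),np.round(a[1],1),"diam~",np.mean(a[1])*(T["origin"][2]-X[2])/439.3)
for k,p in(("beaker1 base",(305,192)),("beaker2",(223,224))):
    o,d=ray(T,p); print(k,(o-d*(o[2]/d[2])).round(0))
s=read_state();M=R.from_quat(s["ee_rot"]).as_matrix();print(M.round(3))
W=get_image("wrist");print("cam in tool",(M.T@(np.array(W["origin"])-s["position"])).round(1));print((M.T@R.from_quat(W["orientation"]).as_matrix()).round(3))
E
```

```text
stopper mid 1 [ 375.8 -269.3   73.5] [0.2 0.2]
stopper mid 2 [474.5 -90.7  99.1] [0.4 0.4]
stopper mid 3 [ 622.  -108.3  123.5] [0.1 0.1]
stopper mid 4 [ 538.1 -330.9  154.2] [0. 0.]
riser 1 [660.2 103.  108.7] [0.2 0.2] [32.8 33.3] diam~ 70.97255302639655
riser 2 [562.4 374.2  83.1] [0.4 0.4] [34.9 36.5] diam~ 78.72819261030692
riser 3 [473.2 115.3  58.3] [0.3 0.3] [39.2 39.7] diam~ 89.10509777558377
riser 4 [373.4 267.9  27.5] [0.6 0.6] [42.9 44.1] diam~ 101.3658627173966
beaker1 base [553.  25.   0.]
beaker2 [476. 221.   0.]
[[-0.388 -0.     0.922]
 [-0.922 -0.    -0.388]
 [ 0.001 -1.     0.   ]]
cam in tool [  -1.4 -143.    74.1]
[[ 1.     0.001 -0.001]
 [ 0.001 -0.292  0.956]
 [ 0.    -0.956 -0.292]]
```

```bash
python3 - <<'E'
from h import *
for n in("scene","top"): print(n,proj(get_image(n),[[242,575,230],[242,575,0],[0,0,0]]).round())
for i in range(4): s=read_state(); print(s["clock"],s["position"].round(2),s["joints"].round(3))
E
```

```text
scene [[536.  54.]
 [509. 116.]
 [310.  66.]]
top [[ 12. 343.]
 [ 75. 322.]
 [316. 428.]]
0.5 [242.66 575.9  231.26] [ 1.431  0.385  0.008 -0.    -1.194 -0.259]
0.5 [242.66 575.9  231.26] [ 1.431  0.385  0.008 -0.    -1.194 -0.259]
0.5 [242.66 575.9  231.26] [ 1.431  0.385  0.008 -0.    -1.194 -0.259]
0.5 [242.66 575.9  231.26] [ 1.431  0.385  0.008 -0.    -1.194 -0.259]
```

View pics/wrist0.png

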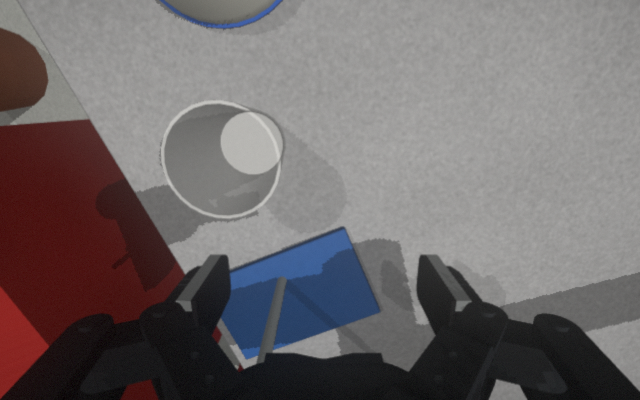

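The wrist view shows a rod stand (foot near (285,280)) well behind the tool; my route leads away from it. Moving toward above flask_4.

>>> {"method": "play_rows", "body": {
  "series": [
    [0.018,-0.005,0.015,0,0,0,0.085],
    [0.036,-0.01,0.031,0,0,0,0.085],
    [0.036,-0.01,0.031,0,0,0,0.085],
    [0.036,-0.01,0.031,0,0,0,0.085],
    [0.036,-0.01,0.031,0,0,0,0.085],
    [0.036,-0.01,0.031,0,0,0,0.085],
    [0.036,-0.01,0.031,0,0,0,0.085],
    [0.036,-0.005,0.031,0,0,0,0.085],
    [0.036,0,0.031,0,0,0,0.085],
    [0.036,0,0.031,0,0,0,0.085]
  ]
}}

```text
clock: 1.5
position: [383.7, 137.0, 304.4]
ee_rot: [0.392, -0.586, 0.587, -0.397]
contact_force: [1.6, -0.8, -0.2]
gripper_width: 84.6
```

>>> {"method": "play_rows", "body": {
  "series": [
    [0.036,0,0.031,0,0,0,0.085],
    [0.036,0,0.031,0,0,0,0.085],
    [0.036,0,0.031,0,0,0,0.085],
    [0.036,0,0.031,0,0,0,0.085],
    [0.036,0,0.031,0,0,0,0.085],
    [0.036,0,0.031,0,0,0,0.085],
    [0.036,0,0.031,0,0,0,0.085],
    [0.036,0,0.031,0,0,0,0.085],
    [0.02,0,0.015,0,0,0,0.085],
    [0,0,0,0,0,0,0.085]
  ]
}}

```text
clock: 2.5
position: [513.5, -270.3, 306.8]
ee_rot: [0.387, -0.586, 0.59, -0.398]
contact_force: [-0.3, -0.1, 0.5]
gripper_width: 85.2
```

```bash
cat >> h.py <<'E'
M0=np.array([[-.388,0,.922],[-.922,0,-.388],[0,-1,0]])
M0=R.from_matrix(M0)
P={"F1":(375.8,-269.3,46),"F2":(474.5,-90.7,71),"F3":(622,-108.3,96),"F4":(538.1,-330.9,126),
 "R1":(660.2,103),"R2":(562.4,374.2),"R3":(473.2,115.3),"R4":(373.4,267.9)}
def left(x,y,z):
    s=read_state(); r=R.from_quat(s["ee_rot"])
    print("t",s["clock"],"pos",s["position"].round(1),"w",s["gripper_width"].round(1),"F",s["contact_force"].round(1),"j",s["joints"].round(2))
    print("shift mm",r.inv().apply(np.array([x,y,z])-s["position"]).round(1),"turn",(r.inv()*M0).as_rotvec().round(3))
E
python3 - <<'E'
from h import *
left(538.1,-330.9,126)
W=get_image("wrist"); cv2.imwrite("pics/w1.png",W["color"][...,::-1]); print(proj(W,[[538.1,-330.9,160],[538.1,-330.9,147]]))
E
```

```text
Traceback (most recent call last):
  File "h.py", line 23, in left
    print("t",s["clock"],"pos",s["position"].round(1),"w",s["gripper_width"].round(1),"F",s["contact_force"].round(1),"j",s["joints"].round(2))
                                                          ^^^^^^^^^^^^^^^^^^^^^^^^
AttributeError: 'float' object has no attribute 'round'
```

```bash
sed -i 's/s\["gripper_width"\].round(1)/round(s["gripper_width"],1)/' h.py
cat >> h.py <<'E'
def stop(z,near):
    """stopper-mid seen by wrist camera, cut with height z"""
    W=get_image("wrist"); g=W["color"].max(2); q=proj(W,[[*near,z]])[0]
    n,l,st,c=cv2.connectedComponentsWithStats((g<45).astype(np.uint8))
    i=min((i for i in range(1,n) if st[i,4]>60),key=lambda i:np.hypot(*(c[i]-q)))
    o,d=ray(W,c[i]); print("expected px",q.round(1),"seen",c[i].round(1),st[i],"xy",(o+d*(z-o[2])/d[2])[:2].round(1)); return W
E
python3 - <<'E'
from h import *
left(538.1,-330.9,126)
W=stop(153.5,(538.1,-330.9)); cv2.imwrite("pics/w1.png",W["color"][...,::-1])
E
```

```text
t 2.5 pos [ 513.5 -270.3  306.8] w 85.2 F [-0.3 -0.1  0.5] j [-0.21  0.26  0.02 -0.01 -1.31  1.39]
shift mm [ 48.5 180.9  43.6] turn [-0.013  0.005 -0.011]
expected px [377.8 135.7] seen [321.9 356.8] [    1   248   639   152 41213] xy [ 330.4 -189.3]
```

View pics/w1.png

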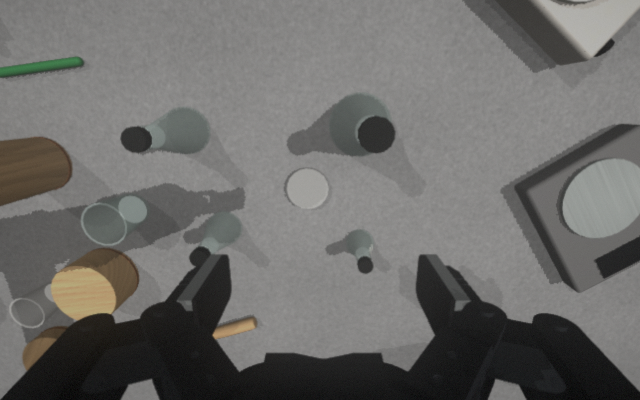

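The wrist view shows flask_4's stopper at about (376,134), against (378,136) expected: agreement near 1 mm. Moving above it and part-way down.

>>> {"method": "play_rows", "body": {
  "series": [
    [0.024,0.02,0.022,-0.013,0.005,-0.011,0.085],
    [0.024,0.03,0.022,0,0,0,0.085],
    [0,0.03,0,0,0,0,0.085],
    [0,0.01,0,0,0,0,0.085],
    [0,0,0,0,0,0,0.085]
  ]
}}

```text
clock: 3.05
position: [537.3, -327.4, 218.2]
ee_rot: [0.392, -0.586, 0.589, -0.395]
contact_force: [-0.5, 0.1, 1.3]
gripper_width: 84.9
```

```bash
python3 - <<'E'
from h import *
left(538.1,-330.9,126)
E
```

```text
t 3.05 pos [ 537.3 -327.4  218.2] w 84.9 F [-0.5  0.1  1.3] j [-0.29  0.4  -0.   -0.   -1.16  1.47]
shift mm [ 3.  92.2  1.6] turn [-0.005  0.007 -0.001]
```

>>> {"method": "play_rows", "body": {
  "series": [
    [0.002,0.02,0.001,-0.005,0.007,-0.001,0.085],
    [0.001,0.03,0.001,0,0,0,0.085],
    [0,0.025,0,0,0,0,0.085],
    [0,0.01,0,0,0,0,0.085],
    [0,0.004,0,0,0,0,0.085],
    [0,0,0,0,0,0,0.085]
  ]
}}

```text
clock: 3.65
position: [544.7, -328.1, 140.4]
ee_rot: [0.39, -0.581, 0.594, -0.398]
contact_force: [0.6, 0.3, -0.8]
gripper_width: 84.9
```

```bash
python3 - <<'E'
from h import *
left(538.1,-330.9,126)
W=get_image("wrist"); cv2.imwrite("pics/w2.png",W["color"][...,::-1])
E
```

```text
t 3.65 pos [ 544.7 -328.1  140.4] w 84.9 F [ 0.6  0.3 -0.8] j [-0.29  0.47 -0.1   0.   -0.98  1.47]
shift mm [ 5.1 14.3 -5.4] turn [-0.021  0.01   0.001]
```

View pics/w2.png

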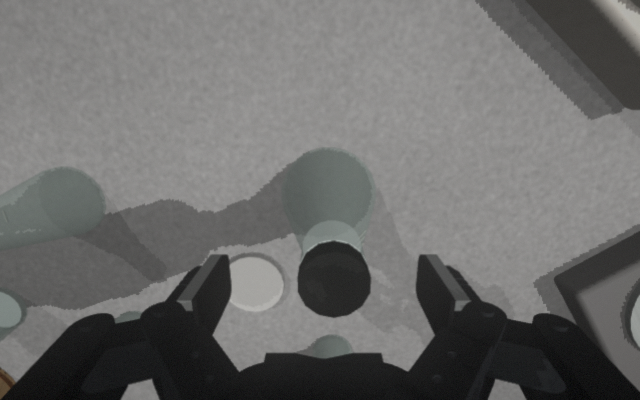

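The stopper is between the pads at (334,278), with both jaws clear. I'll correct the small drift and finish the descent.

>>> {"method": "play_rows", "body": {
  "series": [
    [0.003,0.005,-0.003,-0.02,0.01,0.001,0.085],
    [0.002,0.006,-0.002,0,0,0,0.085],
    [0,0.003,0,0,0,0,0.085],
    [0,0,0,0,0,0,0.085]
  ]
}}

```text
clock: 4.1
position: [539.9, -332.1, 129.6]
ee_rot: [0.39, -0.587, 0.591, -0.392]
contact_force: [-0.1, 0.2, 0.4]
gripper_width: 84.7
```

```bash
python3 - <<'E'
from h import *
left(538.1,-330.9,126)
E
```

```text
t 4.1 pos [ 539.9 -332.1  129.6] w 84.7 F [-0.1  0.2  0.4] j [-0.3   0.48 -0.11  0.   -0.97  1.47]
shift mm [-0.4  3.6 -2.1] turn [-0.007 -0.001  0.   ]
```

>>> {"method": "play_rows", "body": {
  "series": [
    [0,0.004,-0.002,-0.007,0,0,0.085],
    [0,0,0,0,0,0,0.05],
    [0,0,0,0,0,0,0.03],
    [0,0,0,0,0,0,0.02],
    [0,0,0,0,0,0,0.01],
    [0,0,0,0,0,0,0.0],
    [0,0,0,0,0,0,0.0]
  ]
}}

```text
clock: 4.8
position: [538.1, -331.3, 125.4]
ee_rot: [-0.391, 0.589, -0.589, 0.391]
contact_force: [0.2, 1.0, 0.1]
gripper_width: 31.8
```

```bash
python3 - <<'E'
from h import *
left(538.1,-330.9,126)
E
```

```text
t 4.8 pos [ 538.1 -331.3  125.4] w 31.8 F [0.2 1.  0.1] j [-0.3   0.48 -0.11  0.   -0.97  1.47]
shift mm [-0.4 -0.6 -0.2] turn [ 0.    -0.001  0.   ]
```

>>> {"method": "play_rows", "body": {
  "series": [
    [0,0,0,0,0,0,0],
    [0,0,0,0,0,0,0],
    [0,-0.005,0,0,0,0,0],
    [0,-0.015,0,0,0,0,0],
    [0,-0.025,0,0,0,0,0],
    [0,-0.03,0,0,0,0,0],
    [0,-0.03,0,0,0,0,0],
    [0,-0.03,0,0,0,0,0],
    [0,-0.025,0,0,0,0,0],
    [0,-0.015,0,0,0,0,0]
  ]
}}

```text
clock: 5.8
position: [535.4, -330.3, 303.2]
ee_rot: [-0.393, 0.593, -0.586, 0.388]
contact_force: [0.4, 0.6, -1.1]
gripper_width: 31.3
```

```bash
python3 - <<'E'
from h import *
left(373.4,267.9,300)
E
```

```text
t 5.8 pos [ 535.4 -330.3  303.2] w 31.3 F [ 0.4  0.6 -1.1] j [-0.3   0.36  0.15 -0.   -1.37  1.47]
shift mm [-487.7    8.5 -382.4] turn [ 0.013 -0.002 -0.001]
```

>>> {"method": "play_rows", "body": {
  "series": [
    [-0.01,0,-0.008,0.013,0,0,0],
    [-0.02,0,-0.016,0,0,0,0],
    [-0.028,0,-0.022,0,0,0,0],
    [-0.03,0,-0.0235,0,0,0,0],
    [-0.03,0,-0.0235,0,0,0,0],
    [-0.03,0,-0.0235,0,0,0,0],
    [-0.03,0,-0.0235,0,0,0,0],
    [-0.03,0,-0.0235,0,0,0,0],
    [-0.03,0,-0.0235,0,0,0,0],
    [-0.03,0,-0.0235,0,0,0,0]
  ]
}}

```text
clock: 6.8
position: [442.9, 5.6, 306.3]
ee_rot: [0.385, -0.59, 0.593, -0.39]
contact_force: [0.9, -0.3, -1.5]
gripper_width: 31.8
```

```bash
python3 - <<'E'
from h import *
left(373.4,267.9,300)
E
```

```text
t 6.8 pos [442.9   5.6 306.3] w 31.8 F [ 0.9 -0.3 -1.5] j [ 0.38  0.01 -0.28  0.   -1.27  0.78]
shift mm [-212.7    5.8 -168.4] turn [-0.007 -0.012 -0.003]
```

>>> {"method": "play_rows", "body": {
  "series": [
    [-0.028,0,-0.023,-0.007,-0.012,-0.003,0],
    [-0.028,0,-0.023,0,0,0,0],
    [-0.028,0,-0.023,0,0,0,0],
    [-0.028,0,-0.023,0,0,0,0],
    [-0.028,0,-0.023,0,0,0,0],
    [-0.028,0,-0.022,0,0,0,0],
    [-0.02,0,-0.015,0,0,0,0],
    [-0.012,0,-0.008,0,0,0,0],
    [0,0,0,0,0,0,0],
    [0,0,0,0,0,0,0]
  ]
}}

```text
clock: 7.8
position: [364.9, 263.3, 309.5]
ee_rot: [-0.392, 0.589, -0.587, 0.394]
contact_force: [0.1, -0.2, -1.2]
gripper_width: 31.7
```

```bash
python3 - <<'E'
from h import *
left(373.4,267.9,156)
E
```

```text
t 7.8 pos [364.9 263.3 309.5] w 31.7 F [ 0.1 -0.2 -1.2] j [ 0.99  0.03 -0.26 -0.   -1.28  0.19]
shift mm [ -6.9 153.5   6.1] turn [ 0.     0.006 -0.004]
```

>>> {"method": "play_rows", "body": {
  "series": [
    [-0.004,0.015,0.004,0,0.006,-0.004,0],
    [-0.003,0.03,0.002,0,0,0,0],
    [0,0.03,0,0,0,0,0],
    [0,0.03,0,0,0,0,0],
    [0,0.02,0,0,0,0,0],
    [0,0.01,0,0,0,0,0],
    [0,0,0,0,0,0,0],
    [0,0,0,0,0,0,0]
  ]
}}

```text
clock: 8.6
position: [377.8, 260.8, 173.6]
ee_rot: [-0.386, 0.591, -0.591, 0.39]
contact_force: [0.6, 0.2, -1.1]
gripper_width: 31.6
```

```bash
python3 - <<'E'
from h import *
left(373.4,267.9,156)
E
```

```text
t 8.6 pos [377.8 260.8 173.6] w 31.6 F [ 0.6  0.2 -1.1] j [ 0.96  0.15 -0.47  0.   -0.94  0.2 ]
shift mm [-4.7 17.6 -6.9] turn [-0.003 -0.011 -0.005]
```

>>> {"method": "play_rows", "body": {
  "series": [
    [-0.003,0.003,-0.004,-0.003,-0.011,-0.005,0],
    [-0.002,0.003,-0.003,0,0,0,0],
    [0,0.003,0,0,0,0,0],
    [0,0,0,0,0,0,0],
    [0,0,0,0,0,0,0]
  ]
}}

```text
clock: 9.1
position: [374.5, 270.7, 167.4]
ee_rot: [-0.389, 0.59, -0.588, 0.394]
contact_force: [0.2, 0.1, -0.6]
gripper_width: 31.7
```

```bash
python3 - <<'E'
from h import *
left(373.4,267.9,156)
T=get_image("top");S=get_image("scene")
a=cv2.resize(T["color"][210:330,120:320,::-1],None,fx=2,fy=2);b=cv2.resize(S["color"][60:220,330:500,::-1],None,fx=2,fy=2)
c=np.zeros((320,740,3),np.uint8);c[:240,:400]=a;c[:,400:]=b;cv2.imwrite("pics/p4.png",c)
E
```

```text
t 9.1 pos [374.5 270.7 167.4] w 31.7 F [ 0.2  0.1 -0.6] j [ 0.98  0.17 -0.48  0.   -0.92  0.19]
shift mm [ 3.1 11.4  0.1] turn [-0.002  0.002 -0.007]
```

View pics/p4.png

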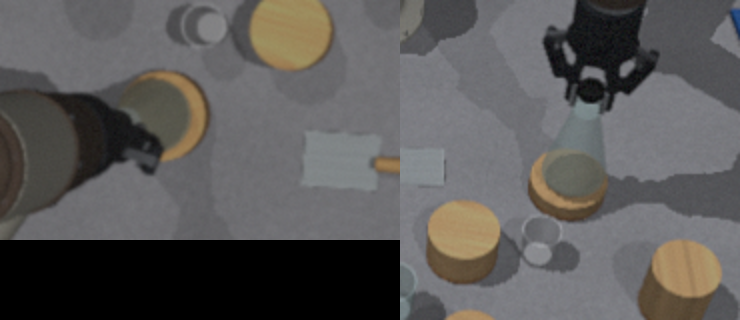

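The flask hangs centred about 12 mm above riser_4. Lowering slowly.

>>> {"method": "play_rows", "body": {
  "series": [
    [0.003,0.003,0,-0.002,0.002,-0.007,0],
    [0,0.003,0,0,0,0,0],
    [0,0.003,0,0,0,0,0],
    [0,0,0,0,0,0,0],
    [0,0,0,0,0,0,0]
  ]
}}

```text
clock: 9.7
position: [373.2, 267.3, 157.4]
ee_rot: [0.391, -0.589, 0.589, -0.39]
contact_force: [-0.1, -0.1, -1.2]
gripper_width: 31.6
```

```bash
python3 - <<'E'
from h import *
left(373.4,267.9,155.5)
E
```

```text
t 9.7 pos [373.2 267.3 157.4] w 31.6 F [-0.1 -0.1 -1.2] j [ 0.98  0.18 -0.49 -0.   -0.9   0.19]
shift mm [-0.7  1.9 -0. ] turn [ 0.    -0.001  0.001]
```

>>> {"method": "play_rows", "body": {
  "series": [
    [0,0.001,0,0,0,0,0],
    [0,0.001,0,0,0,0,0],
    [0,0,0,0,0,0,0]
  ]
}}

```text
clock: 10.0
position: [373.3, 267.4, 155.4]
ee_rot: [0.391, -0.589, 0.589, -0.391]
contact_force: [0.3, 0.0, -2.1]
gripper_width: 31.4
```

```bash
python3 - <<'E'
from h import *
left(373.4,267.9,155.5)
E
```

```text
t 10.0 pos [373.3 267.4 155.4] w 31.4 F [ 0.3  0.  -2.1] j [ 0.98  0.18 -0.49 -0.   -0.9   0.19]
shift mm [-0.5 -0.1 -0.1] turn [ 0.    -0.001  0.001]
```

>>> {"method": "play_rows", "body": {
  "series": [
    [0,0.001,0,0,0,0,0],
    [0,0,0,0,0,0,0]
  ]
}}

```text
clock: 10.2
position: [373.8, 267.7, 155.4]
ee_rot: [0.391, -0.589, 0.589, -0.391]
contact_force: [-0.2, -0.5, -1.2]
gripper_width: 32.1
```

>>> {"method": "play_rows", "body": {
  "series": [
    [0,0.001,0,0,0,0,0],
    [0,0,0,0,0,0,0]
  ]
}}

```text
clock: 10.4
position: [374.1, 267.9, 155.3]
ee_rot: [0.391, -0.589, 0.589, -0.392]
contact_force: [-0.9, -0.5, -0.2]
gripper_width: 31.6
```

Height has stalled at 155.3 and the weight has come off the wrist: it's standing. Opening.

>>> {"method": "play_rows", "body": {
  "series": [
    [0,0,0,0,0,0,0.035],
    [0,0,0,0,0,0,0.04],
    [0,0,0,0,0,0,0.05],
    [0,0,0,0,0,0,0.065],
    [0,0,0,0,0,0,0.085],
    [0,0,0,0,0,0,0.085],
    [0,0,0,0,0,0,0.085],
    [0,-0.01,0,0,0,0,0.085],
    [0,-0.03,0,0,0,0,0.085],
    [0,-0.03,0,0,0,0,0.085]
  ]
}}

```text
clock: 11.4
position: [372.5, 266.1, 224.0]
ee_rot: [0.394, -0.588, 0.59, -0.388]
contact_force: [-0.1, -0.1, 0.2]
gripper_width: 85.0
```

```bash
python3 - <<'E'
from h import *
left(622,-108.3,250)
E
```

```text
t 11.4 pos [372.5 266.1 224. ] w 85.0 F [-0.1 -0.1  0.2] j [ 0.98  0.11 -0.39  0.   -1.08  0.19]
shift mm [248.3 -24.4 375.3] turn [ 0.001 -0.001  0.009]
```

>>> {"method": "play_rows", "body": {
  "series": [
    [0.01,-0.02,0.015,0,0,0.009,0.085],
    [0.024,-0.005,0.036,0,0,0,0.085],
    [0.026,0,0.04,0,0,0,0.085],
    [0.026,0,0.04,0,0,0,0.085],
    [0.026,0,0.04,0,0,0,0.085],
    [0.026,0,0.04,0,0,0,0.085],
    [0.026,0,0.04,0,0,0,0.085],
    [0.026,0,0.04,0,0,0,0.085],
    [0.026,0,0.04,0,0,0,0.085],
    [0.02,0,0.03,0,0,0,0.085]
  ]
}}

```text
clock: 12.4
position: [627.0, -98.3, 265.9]
ee_rot: [0.386, -0.586, 0.587, -0.404]
contact_force: [0.9, 0.1, 0.2]
gripper_width: 84.9
```

>>> {"method": "play_rows", "body": {
  "series": [
    [0.01,0,0.012,0,0,0,0.085],
    [0,0,0,0,0,0,0.085],
    [0,0,0,0,0,0,0.085]
  ]
}}

```text
clock: 12.7
position: [636.4, -117.7, 265.8]
ee_rot: [0.384, -0.587, 0.588, -0.402]
contact_force: [-0.7, 0.4, -1.2]
gripper_width: 85.0
```

```bash
python3 - <<'E'
from h import *
left(622,-108.3,170)
T=get_image("top");S=get_image("scene")
a=cv2.resize(T["color"][190:310,130:300,::-1],None,fx=2,fy=2);b=cv2.resize(S["color"][60:220,330:500,::-1],None,fx=2,fy=2)
c=np.zeros((320,740,3),np.uint8);c[:240,:340]=a;c[:,400:]=b;cv2.imwrite("pics/p4b.png",c)
def dark(im,X):
    q=proj(im,[X])[0]
    for b in blobs(im["color"].max(2)<45):
        if np.hypot(*(b[0]-q))<25: print(q.round(1),b[0],b[1])
dark(T,[373.4,267.9,183.5]);dark(S,[373.4,267.9,183.5])
E
```

```text
t 12.7 pos [ 636.4 -117.7  265.8] w 85.0 F [-0.7  0.4 -1.2] j [ 0.06  0.39  0.11 -0.01 -1.27  1.12]
shift mm [ -1.2  95.5 -18.3] turn [-0.015  0.006 -0.021]
[179.7 272.7] [179.5 272. ] [172 265  16  15 202]
[423.1 108.4] [423.5 108.6] [418 103  12  12 119]
```

Flask_4 checks out within 1 px in both views on riser_4. Now flask_3.

>>> {"method": "play_rows", "body": {
  "series": [
    [0,0.01,-0.012,-0.015,0.006,-0.02,0.085],
    [0,0.025,-0.008,0,0,0,0.085],
    [0,0.03,0,0,0,0,0.085],
    [0,0.02,0,0,0,0,0.085],
    [0,0,0,0,0,0,0.085],
    [0,0,0,0,0,0,0.085]
  ]
}}

```text
clock: 13.4
position: [616.5, -101.8, 184.5]
ee_rot: [0.392, -0.585, 0.588, -0.397]
contact_force: [0.3, -0.7, 1.3]
gripper_width: 84.9
```

```bash
python3 - <<'E'
from h import *
left(622,-108.3,96)
E
```

```text
t 13.4 pos [ 616.5 -101.8  184.5] w 84.9 F [ 0.3 -0.7  1.3] j [ 0.1   0.42 -0.07  0.   -1.08  1.09]
shift mm [ 4.3 88.5  7. ] turn [-0.007  0.011 -0.003]
```

>>> {"method": "play_rows", "body": {
  "series": [
    [0.003,0,0.003,-0.007,0.01,-0.003,0.085],
    [0.001,0.015,0.002,0,0,0,0.085],
    [0,0.02,0,0,0,0,0.085],
    [0,0.01,0,0,0,0,0.085],
    [0,0,0,0,0,0,0.085],
    [0,0,0,0,0,0,0.085]
  ]
}}

```text
clock: 14.0
position: [623.2, -107.4, 142.1]
ee_rot: [0.389, -0.587, 0.591, -0.395]
contact_force: [-0.1, -0.3, 0.7]
gripper_width: 85.2
```

```bash
python3 - <<'E'
from h import *
left(622,-108.3,96)
E
```

```text
t 14.0 pos [ 623.2 -107.4  142.1] w 85.2 F [-0.1 -0.3  0.7] j [ 0.09  0.46 -0.1   0.   -1.    1.09]
shift mm [ 1.4 46.1 -1.1] turn [-0.009  0.002 -0.004]
```

>>> {"method": "play_rows", "body": {
  "series": [
    [0.001,0.01,-0.001,-0.009,0.002,-0.004,0.085],
    [0,0.015,-0.001,0,0,0,0.085],
    [0,0.01,0,0,0,0,0.085],
    [0,0.005,0,0,0,0,0.085],
    [0,0,0,0,0,0,0.085],
    [0,0,0,0,0,0,0.085]
  ]
}}

```text
clock: 14.6
position: [622.7, -108.0, 101.8]
ee_rot: [0.39, -0.588, 0.59, -0.392]
contact_force: [-0.3, 0.1, 0.6]
gripper_width: 84.9
```

```bash
python3 - <<'E'
from h import *
left(622,-108.3,96)
E
```

```text
t 14.6 pos [ 622.7 -108.   101.8] w 84.9 F [-0.3  0.1  0.6] j [ 0.08  0.51 -0.14  0.   -0.92  1.09]
shift mm [ 0.6  5.8 -0.6] turn [-0.003 -0.    -0.001]
```

>>> {"method": "play_rows", "body": {
  "series": [
    [0,0.005,0,0,0,0,0.07],
    [0,0,0,0,0,0,0.05],
    [0,0,0,0,0,0,0.03],
    [0,0,0,0,0,0,0.02],
    [0,0,0,0,0,0,0.01],
    [0,0,0,0,0,0,0],
    [0,0,0,0,0,0,0],
    [0,0,0,0,0,0,0],
    [0,0,0,0,0,0,0]
  ]
}}

```text
clock: 15.5
position: [623.8, -107.9, 98.1]
ee_rot: [0.389, -0.588, 0.59, -0.393]
contact_force: [-0.4, 0.3, -0.2]
gripper_width: 24.4
```

>>> {"method": "play_rows", "body": {
  "series": [
    [0,-0.005,0,0,0,0,0],
    [0,-0.015,0,0,0,0,0],
    [0,-0.025,0,0,0,0,0],
    [0,-0.025,0,0,0,0,0],
    [0,-0.025,0,0,0,0,0],
    [0,-0.015,0,0,0,0,0],
    [0,-0.01,0,0,0,0,0],
    [0,0,0,0,0,0,0]
  ]
}}

```text
clock: 16.3
position: [621.8, -108.0, 222.8]
ee_rot: [0.39, -0.589, 0.59, -0.392]
contact_force: [0.7, -1.1, -1.0]
gripper_width: 24.2
```

```bash
python3 - <<'E'
from h import *
left(473.2,115.3,240)
E
```

```text
t 16.3 pos [ 621.8 -108.   222.8] w 24.2 F [ 0.7 -1.1 -1. ] j [ 0.08  0.4   0.01  0.   -1.18  1.09]
shift mm [-148.   -17.6 -223.6] turn [-0.002 -0.001 -0.001]
```

>>> {"method": "play_rows", "body": {
  "series": [
    [-0.01,0,-0.015,0,0,0,0],
    [-0.018,0,-0.026,0,0,0,0],
    [-0.02,0,-0.03,0,0,0,0],
    [-0.02,0,-0.03,0,0,0,0],
    [-0.02,0,-0.03,0,0,0,0],
    [-0.02,0,-0.03,0,0,0,0],
    [-0.018,0,-0.028,0,0,0,0],
    [-0.012,0,-0.018,0,0,0,0],
    [0,0,0,0,0,0,0],
    [0,0,0,0,0,0,0]
  ]
}}

```text
clock: 17.3
position: [474.9, 105.1, 212.5]
ee_rot: [-0.395, 0.592, -0.588, 0.385]
contact_force: [0.1, -0.1, -0.7]
gripper_width: 24.5
```

```bash
python3 - <<'E'
from h import *
left(473.2,115.3,158)
E
```

```text
t 17.3 pos [474.9 105.1 212.5] w 24.5 F [ 0.1 -0.1 -0.7] j [ 0.55  0.17 -0.34 -0.01 -1.07  0.62]
shift mm [-9.2 54.5 -4.9] turn [ 0.012 -0.005  0.009]
```

>>> {"method": "play_rows", "body": {
  "series": [
    [-0.006,0.005,-0.004,0.012,-0.005,0.009,0],
    [-0.003,0.012,-0.002,0,0,0,0],
    [0,0.012,0,0,0,0,0],
    [0,0.008,0,0,0,0,0],
    [0,0,0,0,0,0,0],
    [0,0,0,0,0,0,0]
  ]
}}

```text
clock: 17.9
position: [474.9, 112.0, 172.3]
ee_rot: [0.39, -0.59, 0.59, -0.388]
contact_force: [-0.2, 0.5, -0.8]
gripper_width: 24.9
```

```bash
python3 - <<'E'
from h import *
left(473.2,115.3,158)
E
```

```text
t 17.9 pos [474.9 112.  172.3] w 24.9 F [-0.2  0.5 -0.8] j [ 0.57  0.21 -0.41  0.   -0.96  0.6 ]
shift mm [-2.4 14.3 -2.9] turn [ 0.001 -0.006  0.003]
```

>>> {"method": "play_rows", "body": {
  "series": [
    [-0.002,0.004,-0.003,0,-0.006,0.003,0],
    [0,0.004,0,0,0,0,0],
    [0,0.003,0,0,0,0,0],
    [0,0,0,0,0,0,0],
    [0,0,0,0,0,0,0]
  ]
}}

```text
clock: 18.4
position: [473.7, 115.2, 161.5]
ee_rot: [-0.39, 0.589, -0.589, 0.392]
contact_force: [-0.1, -0.1, -0.2]
gripper_width: 24.7
```

```bash
python3 - <<'E'
from h import *
left(473.2,115.3,158)
E
```

```text
t 18.4 pos [473.7 115.2 161.5] w 24.7 F [-0.1 -0.1 -0.2] j [ 0.57  0.22 -0.42 -0.   -0.93  0.6 ]
shift mm [ 0.1  3.5 -0.5] turn [-0.     0.    -0.003]
```

>>> {"method": "play_rows", "body": {
  "series": [
    [0,0.001,0,0,0,-0.003,0],
    [0,0.001,0,0,0,0,0],
    [0,0.001,0,0,0,0,0],
    [0,0,0,0,0,0,0]
  ]
}}

```text
clock: 18.8
position: [473.9, 115.4, 158.7]
ee_rot: [0.391, -0.589, 0.589, -0.391]
contact_force: [-0.8, -0.2, -1.0]
gripper_width: 24.1
```

>>> {"method": "play_rows", "body": {
  "series": [
    [0,0.001,0,0,0,0,0],
    [0,0,0,0,0,0,0]
  ]
}}

```text
clock: 19.0
position: [474.3, 115.5, 158.3]
ee_rot: [0.391, -0.588, 0.589, -0.392]
contact_force: [-0.9, -0.3, -0.9]
gripper_width: 24.4
```

>>> {"method": "play_rows", "body": {
  "series": [
    [0,0.001,0,0,0,0,0],
    [0,0,0,0,0,0,0]
  ]
}}

```text
clock: 19.2
position: [474.7, 115.6, 158.3]
ee_rot: [0.391, -0.588, 0.589, -0.392]
contact_force: [-0.3, 0.1, -1.2]
gripper_width: 24.9
```

Stalled at 158.3 (158.1 expected): standing. Release and rise.

>>> {"method": "play_rows", "body": {
  "series": [
    [0,0,0,0,0,0,0.028],
    [0,0,0,0,0,0,0.035],
    [0,0,0,0,0,0,0.05],
    [0,0,0,0,0,0,0.065],
    [0,0,0,0,0,0,0.085],
    [0,0,0,0,0,0,0.085],
    [0,0,0,0,0,0,0.085],
    [0,-0.01,0,0,0,0,0.085],
    [0,-0.03,0,0,0,0,0.085],
    [0,-0.03,0,0,0,0,0.085]
  ]
}}

```text
clock: 20.2
position: [472.2, 114.3, 226.7]
ee_rot: [0.394, -0.589, 0.589, -0.388]
contact_force: [0.8, 0.6, -0.2]
gripper_width: 85.4
```

```bash
python3 - <<'E'
from h import *
left(474.5,-90.7,250)
E
```

```text
t 20.2 pos [472.2 114.3 226.7] w 85.4 F [ 0.8  0.6 -0.2] j [ 0.57  0.15 -0.33  0.   -1.1   0.6 ]
shift mm [188.2 -22.2  81.5] turn [0.004 0.001 0.007]
```

>>> {"method": "play_rows", "body": {
  "series": [
    [0,-0.02,0,0.004,0,0.007,0.085],
    [0.016,0,0.007,0,0,0,0.085],
    [0.03,0,0.013,0,0,0,0.085],
    [0.034,0,0.015,0,0,0,0.085],
    [0.034,0,0.015,0,0,0,0.085],
    [0.03,0,0.013,0,0,0,0.085],
    [0.02,0,0.008,0,0,0,0.085],
    [0.01,0,0.004,0,0,0,0.085],
    [0,0,0,0,0,0,0.085],
    [0,0,0,0,0,0,0.085]
  ]
}}

```text
clock: 21.2
position: [478.7, -79.6, 260.9]
ee_rot: [0.385, -0.585, 0.591, -0.401]
contact_force: [0.4, -0.3, -0.1]
gripper_width: 85.2
```

```bash
cat >> h.py <<'E'
def dark(X):
    for n in("top","scene"):
        im=get_image(n); q=proj(im,[X])[0]
        for b in blobs(im["color"].max(2)<45):
            if np.hypot(*(b[0]-q))<20: print(n,"expected",q.round(1),"seen",b[0],b[1])
E
python3 - <<'E'
from h import *
left(474.5,-90.7,71)
dark([473.2,115.3,183.5])
E
```

```text
t 21.2 pos [478.7 -79.6 260.9] w 85.2 F [ 0.4 -0.3 -0.1] j [ 0.17  0.11 -0.29 -0.   -1.15  1.01]
shift mm [ 14.6 189.7  -3.1] turn [-0.018  0.005 -0.015]
scene expected [364.6 142.5] seen [364.8 142.3] [360 138  10  10  86]
```

>>> {"method": "play_rows", "body": {
  "series": [
    [0.008,0.01,-0.002,-0.018,0.005,-0.015,0.085],
    [0.006,0.025,-0.002,0,0,0,0.085],
    [0,0.03,0,0,0,0,0.085],
    [0,0.03,0,0,0,0,0.085],
    [0,0.02,0,0,0,0,0.085],
    [0,0.01,0,0,0,0,0.085],
    [0,0,0,0,0,0,0.085],
    [0,0,0,0,0,0,0.085]
  ]
}}

```text
clock: 22.1
position: [468.5, -87.7, 128.9]
ee_rot: [-0.396, 0.588, -0.587, 0.391]
contact_force: [-0.4, 0.3, 0.2]
gripper_width: 85.1
```

```bash
python3 - <<'E'
from h import *
left(474.5,-90.7,71)
E
```

```text
t 22.1 pos [468.5 -87.7 128.9] w 85.1 F [-0.4  0.3  0.2] j [ 0.16  0.25 -0.49  0.   -0.85  1.02]
shift mm [ 0.2 57.9  7. ] turn [0.006 0.009 0.005]
```

>>> {"method": "play_rows", "body": {
  "series": [
    [0,0,0.005,0.006,0.009,0.005,0.085],
    [0,0.01,0.002,0,0,0,0.085],
    [0,0.018,0,0,0,0,0.085],
    [0,0.012,0,0,0,0,0.085],
    [0,0.005,0,0,0,0,0.085],
    [0,0,0,0,0,0,0.085],
    [0,0,0,0,0,0,0.085]
  ]
}}

```text
clock: 22.8
position: [480.6, -90.5, 86.0]
ee_rot: [0.387, -0.587, 0.591, -0.395]
contact_force: [0.3, 0.1, -0.0]
gripper_width: 84.9
```

```bash
python3 - <<'E'
from h import *
left(474.5,-90.7,71)
E
```

```text
t 22.8 pos [480.6 -90.5  86. ] w 84.9 F [ 0.3  0.1 -0. ] j [ 0.15  0.32 -0.52  0.   -0.72  1.02]
shift mm [ 2.7 14.9 -5.7] turn [-0.012 -0.    -0.006]
```

>>> {"method": "play_rows", "body": {
  "series": [
    [0.002,0.003,-0.003,-0.012,0,-0.006,0.085],
    [0,0.005,-0.002,0,0,0,0.085],
    [0,0.004,0,0,0,0,0.085],
    [0,0.002,0,0,0,0,0.085],
    [0,0,0,0,0,0,0.085]
  ]
}}

```text
clock: 23.3
position: [475.8, -90.3, 72.2]
ee_rot: [0.39, -0.589, 0.589, -0.392]
contact_force: [-0.4, -0.3, 0.1]
gripper_width: 85.0
```

```bash
python3 - <<'E'
from h import *
left(474.5,-90.7,71)
E
```

```text
t 23.3 pos [475.8 -90.3  72.2] w 85.0 F [-0.4 -0.3  0.1] j [ 0.15  0.34 -0.54 -0.   -0.69  1.02]
shift mm [ 0.9  1.2 -1. ] turn [-0.002 -0.    -0.001]
```

>>> {"method": "play_rows", "body": {
  "series": [
    [0,0,-0.001,0,0,0,0.07],
    [0,0,0,0,0,0,0.05],
    [0,0,0,0,0,0,0.03],
    [0,0,0,0,0,0,0.02],
    [0,0,0,0,0,0,0.01],
    [0,0,0,0,0,0,0],
    [0,0,0,0,0,0,0],
    [0,0,0,0,0,0,0],
    [0,0,0,0,0,0,0],
    [0,0,0,0,0,0,0]
  ]
}}

```text
clock: 24.3
position: [475.2, -89.8, 72.6]
ee_rot: [0.39, -0.589, 0.59, -0.392]
contact_force: [-0.4, 0.6, 0.7]
gripper_width: 21.3
```

>>> {"method": "play_rows", "body": {
  "series": [
    [0,-0.005,0,0,0,0,0],
    [0,-0.015,0,0,0,0,0],
    [0,-0.03,0,0,0,0,0],
    [0,-0.035,0,0,0,0,0],
    [0,-0.035,0,0,0,0,0],
    [0,-0.035,0,0,0,0,0],
    [0,-0.03,0,0,0,0,0],
    [0,-0.02,0,0,0,0,0],
    [0,-0.01,0,0,0,0,0],
    [0,0,0,0,0,0,0]
  ]
}}

```text
clock: 25.3
position: [471.9, -90.2, 296.9]
ee_rot: [-0.391, 0.59, -0.589, 0.39]
contact_force: [0.2, 0.4, 0.0]
gripper_width: 21.7
```

```bash
python3 - <<'E'
from h import *
left(562.4,374.2,290)
E
```

```text
t 25.3 pos [471.9 -90.2 296.9] w 21.7 F [0.2 0.4 0. ] j [ 0.15  0.09 -0.22 -0.   -1.26  1.02]
shift mm [-463.     7.1  -97.3] turn [ 0.002 -0.001 -0.   ]
```

>>> {"method": "play_rows", "body": {
  "series": [
    [-0.016,0,-0.003,0,0,0,0],
    [-0.03,0,-0.006,0,0,0,0],
    [-0.04,0,-0.008,0,0,0,0],
    [-0.042,0,-0.009,0,0,0,0],
    [-0.042,0,-0.009,0,0,0,0],
    [-0.042,0,-0.009,0,0,0,0],
    [-0.042,0,-0.009,0,0,0,0],
    [-0.042,0,-0.009,0,0,0,0],
    [-0.042,0,-0.009,0,0,0,0],
    [-0.04,0,-0.009,0,0,0,0]
  ]
}}

```text
clock: 26.3
position: [541.0, 297.0, 278.1]
ee_rot: [-0.398, 0.594, -0.588, 0.377]
contact_force: [0.8, -0.7, -0.2]
gripper_width: 21.7
```

```bash
python3 - <<'E'
from h import *
left(562.4,374.2,290)
E
```

```text
t 26.3 pos [541.  297.  278.1] w 21.7 F [ 0.8 -0.7 -0.2] j [ 0.76  0.36  0.09 -0.01 -1.33  0.41]
shift mm [-79.1 -13.2 -11.4] turn [ 0.024 -0.012  0.02 ]
```

>>> {"method": "play_rows", "body": {
  "series": [
    [-0.03,0,-0.003,0.024,-0.012,0.02,0],
    [-0.022,0,-0.003,0,0,0,0],
    [-0.012,0,-0.002,0,0,0,0],
    [0,0.01,0,0,0,0,0],
    [0,0.02,0,0,0,0,0],
    [0,0.02,0,0,0,0,0],
    [0,0.01,0,0,0,0,0],
    [0,0,0,0,0,0,0],
    [0,0,0,0,0,0,0]
  ]
}}

```text
clock: 27.2
position: [553.9, 359.3, 199.2]
ee_rot: [0.4, -0.588, 0.59, -0.383]
contact_force: [0.0, -0.3, 0.1]
gripper_width: 22.0
```

```bash
python3 - <<'E'
from h import *
left(562.4,374.2,157.6)
E
```

```text
t 27.2 pos [553.9 359.3 199.2] w 22.0 F [ 0.  -0.3  0.1] j [ 0.82  0.48  0.08 -0.   -1.19  0.36]
shift mm [-17.9  41.2   2.6] turn [0.012 0.001 0.021]
```

>>> {"method": "play_rows", "body": {
  "series": [
    [-0.009,0,0.002,0.012,0,0.02,0],
    [-0.007,0.01,0.001,0,0,0,0],
    [0,0.01,0,0,0,0,0],
    [0,0.008,0,0,0,0,0],
    [0,0,0,0,0,0,0],
    [0,0,0,0,0,0,0]
  ]
}}

```text
clock: 27.8
position: [564.8, 374.6, 171.2]
ee_rot: [0.389, -0.589, 0.589, -0.394]
contact_force: [-0.5, -0.0, -0.9]
gripper_width: 21.6
```

```bash
python3 - <<'E'
from h import *
left(562.4,374.2,157.6)
E
```

```text
t 27.8 pos [564.8 374.6 171.2] w 21.6 F [-0.5 -0.  -0.9] j [ 0.82  0.51  0.06  0.   -1.11  0.35]
shift mm [ 1.3 13.6 -2.1] turn [-0.004  0.001 -0.005]
```

>>> {"method": "play_rows", "body": {
  "series": [
    [0.001,0.003,-0.002,-0.004,0,-0.005,0],
    [0,0.004,0,0,0,0,0],
    [0,0.003,0,0,0,0,0],
    [0,0,0,0,0,0,0],
    [0,0,0,0,0,0,0]
  ]
}}

```text
clock: 28.3
position: [562.5, 374.5, 160.9]
ee_rot: [-0.392, 0.589, -0.589, 0.391]
contact_force: [0.2, 0.3, -1.2]
gripper_width: 21.3
```

```bash
python3 - <<'E'
from h import *
left(562.4,374.2,157.6)
E
```

```text
t 28.3 pos [562.5 374.5 160.9] w 21.3 F [ 0.2  0.3 -1.2] j [ 0.83  0.52  0.05 -0.   -1.1   0.35]
shift mm [0.3 3.3 0. ] turn [0.    0.001 0.   ]
```

>>> {"method": "play_rows", "body": {
  "series": [
    [0,0.001,0,0,0,0,0],
    [0,0.001,0,0,0,0,0],
    [0,0.001,0,0,0,0,0],
    [0,0,0,0,0,0,0]
  ]
}}

```text
clock: 28.7
position: [562.7, 374.6, 158.1]
ee_rot: [-0.391, 0.589, -0.589, 0.392]
contact_force: [-0.0, -0.7, -0.9]
gripper_width: 21.6
```

>>> {"method": "play_rows", "body": {
  "series": [
    [0,0.001,0,0,0,0,0],
    [0,0,0,0,0,0,0]
  ]
}}

```text
clock: 28.9
position: [562.9, 374.8, 157.9]
ee_rot: [-0.391, 0.589, -0.589, 0.392]
contact_force: [-0.1, 0.5, -0.9]
gripper_width: 21.4
```

>>> {"method": "play_rows", "body": {
  "series": [
    [0,0.001,0,0,0,0,0],
    [0,0,0,0,0,0,0]
  ]
}}

```text
clock: 29.1
position: [563.1, 374.9, 157.8]
ee_rot: [-0.391, 0.589, -0.589, 0.393]
contact_force: [-0.4, 0.2, -0.6]
gripper_width: 21.3
```

Stalled at 157.8 (157.6 expected): standing. Release.

>>> {"method": "play_rows", "body": {
  "series": [
    [0,0,0,0,0,0,0.025],
    [0,0,0,0,0,0,0.032],
    [0,0,0,0,0,0,0.05],
    [0,0,0,0,0,0,0.065],
    [0,0,0,0,0,0,0.085],
    [0,0,0,0,0,0,0.085],
    [0,0,0,0,0,0,0.085],
    [0,-0.01,0,0,0,0,0.085],
    [0,-0.03,0,0,0,0,0.085],
    [0,-0.03,0,0,0,0,0.085]
  ]
}}

```text
clock: 30.1
position: [561.2, 373.1, 224.6]
ee_rot: [0.395, -0.588, 0.589, -0.388]
contact_force: [1.2, 0.1, 0.7]
gripper_width: 85.4
```

>>> {"method": "play_rows", "body": {
  "series": [
    [0,-0.03,0,0,0,0,0.085],
    [0,-0.02,0,0,0,0,0.085],
    [0,0,0,0,0,0,0.085]
  ]
}}

```text
clock: 30.4
position: [563.3, 374.3, 284.6]
ee_rot: [0.39, -0.588, 0.589, -0.393]
contact_force: [0.6, 0.5, -0.1]
gripper_width: 85.3
```

```bash
python3 - <<'E'
from h import *
left(375.8,-269.3,280)
dark([562.4,374.2,183.5])
E
```

```text
t 30.4 pos [563.3 374.3 284.6] w 85.3 F [ 0.6  0.5 -0.1] j [ 0.83  0.45  0.24  0.   -1.36  0.35]
shift mm [666.    3.4  75.8] turn [-0.003  0.001 -0.002]
scene expected [483.8 169. ] seen [484.  168.9] [479 165  10   9  72]
```

>>> {"method": "play_rows", "body": {
  "series": [
    [0.02,0,0.002,0,0,0,0.085],
    [0.04,0,0.004,0,0,0,0.085],
    [0.045,0,0.005,0,0,0,0.085],
    [0.045,0,0.005,0,0,0,0.085],
    [0.045,0,0.005,0,0,0,0.085],
    [0.045,0,0.005,0,0,0,0.085],
    [0.045,0,0.005,0,0,0,0.085],
    [0.045,0,0.005,0,0,0,0.085],
    [0.045,0,0.005,0,0,0,0.085],
    [0.045,0,0.005,0,0,0,0.085]
  ]
}}

```text
clock: 31.5
position: [429.7, -44.5, 267.8]
ee_rot: [-0.406, 0.588, -0.586, 0.381]
contact_force: [1.0, -0.1, -0.1]
gripper_width: 85.0
```

```bash
python3 - <<'E'
from h import *
left(375.8,-269.3,280)
E
```

```text
t 31.5 pos [429.7 -44.5 267.8] w 85.0 F [ 1.  -0.1 -0.1] j [ 0.28  0.04 -0.36  0.01 -1.21  0.9 ]
shift mm [228.7  -6.6  35.3] turn [0.023 0.009 0.028]
```

>>> {"method": "play_rows", "body": {
  "series": [
    [0.04,0,0.006,0.023,0.009,0.028,0.085],
    [0.04,0,0.006,0,0,0,0.085],
    [0.04,0,0.006,0,0,0,0.085],
    [0.038,0,0.006,0,0,0,0.085],
    [0.03,0,0.004,0,0,0,0.085],
    [0.018,0.01,0.002,0,0,0,0.085],
    [0.005,0.02,0,0,0,0,0.085],
    [0,0.02,0,0,0,0,0.085],
    [0,0,0,0,0,0,0.085],
    [0,0,0,0,0,0,0.085]
  ]
}}

```text
clock: 32.5
position: [359.6, -261.2, 205.8]
ee_rot: [-0.393, 0.597, -0.585, 0.383]
contact_force: [0.5, -0.2, 0.6]
gripper_width: 84.9
```

```bash
python3 - <<'E'
from h import *
left(375.8,-269.3,46)
W=get_image("wrist"); cv2.imwrite("pics/w3.png",W["color"][...,::-1]); print(proj(W,[[375.8,-269.3,73.5]]))
dark([375.8,-269.3,73.5])
E
```

```text
t 32.5 pos [ 359.6 -261.2  205.8] w 84.9 F [ 0.5 -0.2  0.6] j [-0.26  0.11 -0.44 -0.   -1.05  1.42]
shift mm [  0.6 159.3  21.7] turn [ 0.023 -0.011  0.002]
[[325.79996003 164.88920684]]
scene expected [210.6 147. ] seen [210.5 147. ] [208 144   6   7  38]
```

View pics/w3.png

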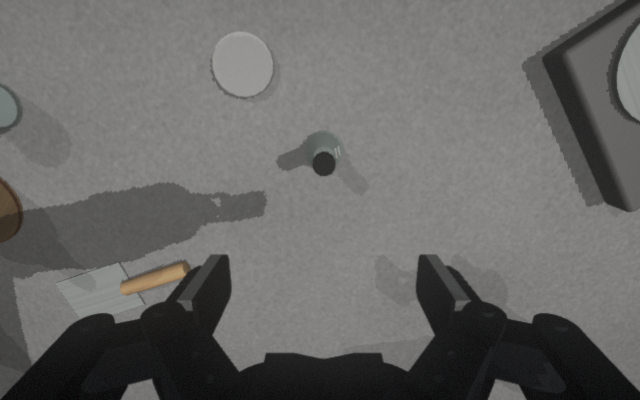

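Flask_1 stands undisturbed, its stopper at (324,163) against (326,165) expected. Descending.

>>> {"method": "play_rows", "body": {
  "series": [
    [0,0,0.012,0.023,-0.011,0.002,0.085],
    [0,0.015,0.008,0,0,0,0.085],
    [0,0.025,0,0,0,0,0.085],
    [0,0.03,0,0,0,0,0.085],
    [0,0.02,0,0,0,0,0.085],
    [0,0.01,0,0,0,0,0.085],
    [0,0,0,0,0,0,0.085],
    [0,0,0,0,0,0,0.085]
  ]
}}

```text
clock: 33.45
position: [392.2, -272.2, 110.5]
ee_rot: [0.388, -0.578, 0.596, -0.4]
contact_force: [-0.4, 0.3, 0.6]
gripper_width: 84.8
```

```bash
python3 - <<'E'
from h import *
left(375.8,-269.3,46)
E
```

```text
t 33.45 pos [ 392.2 -272.2  110.5] w 84.8 F [-0.4  0.3  0.6] j [-0.26  0.26 -0.53  0.   -0.75  1.44]
shift mm [  3.6  64.  -18.3] turn [-0.03   0.011 -0.001]
```

>>> {"method": "play_rows", "body": {
  "series": [
    [0.002,0.002,-0.01,-0.03,0.011,0,0.085],
    [0.001,0.01,-0.007,0,0,0,0.085],
    [0,0.014,0,0,0,0,0.085],
    [0,0.01,0,0,0,0,0.085],
    [0,0,0,0,0,0,0.085],
    [0,0,0,0,0,0,0.085]
  ]
}}

```text
clock: 34.05
position: [377.9, -269.5, 77.9]
ee_rot: [0.389, -0.587, 0.591, -0.393]
contact_force: [-0.3, -0.9, 0.6]
gripper_width: 85.1
```

```bash
python3 - <<'E'
from h import *
left(375.8,-269.3,46)
E
```

```text
t 34.05 pos [ 377.9 -269.5   77.9] w 85.1 F [-0.3 -0.9  0.6] j [-0.27  0.3  -0.58 -0.   -0.68  1.44]
shift mm [ 0.7 31.9 -2.2] turn [-0.007 -0.001 -0.002]
```

>>> {"method": "play_rows", "body": {
  "series": [
    [0,0.006,-0.002,-0.007,0,-0.002,0.085],
    [0,0.01,-0.001,0,0,0,0.085],
    [0,0.008,0,0,0,0,0.085],
    [0,0.004,0,0,0,0,0.085],
    [0,0,0,0,0,0,0.085],
    [0,0,0,0,0,0,0.085]
  ]
}}

```text
clock: 34.65
position: [375.7, -268.5, 48.4]
ee_rot: [0.391, -0.589, 0.589, -0.391]
contact_force: [-0.7, -0.5, 0.5]
gripper_width: 85.0
```

```bash
python3 - <<'E'
from h import *
left(375.8,-269.3,46)
E
```

```text
t 34.65 pos [ 375.7 -268.5   48.4] w 85.0 F [-0.7 -0.5  0.5] j [-0.27  0.35 -0.62  0.   -0.61  1.44]
shift mm [0.7 2.4 0.4] turn [-0.001 -0.     0.001]
```

>>> {"method": "play_rows", "body": {
  "series": [
    [0.001,0.001,0,0,0,0,0.07],
    [0,0,0,0,0,0,0.05],
    [0,0,0,0,0,0,0.03],
    [0,0,0,0,0,0,0.02],
    [0,0,0,0,0,0,0.01],
    [0,0,0,0,0,0,0],
    [0,0,0,0,0,0,0],
    [0,0,0,0,0,0,0],
    [0,0,0,0,0,0,0],
    [0,0,0,0,0,0,0]
  ]
}}

```text
clock: 35.65
position: [375.8, -269.7, 48.0]
ee_rot: [0.391, -0.588, 0.59, -0.391]
contact_force: [-0.4, 0.2, 0.6]
gripper_width: 18.2
```

>>> {"method": "play_rows", "body": {
  "series": [
    [0,-0.005,0,0,0,0,0],
    [0,-0.015,0,0,0,0,0],
    [0,-0.03,0,0,0,0,0],
    [0,-0.035,0,0,0,0,0],
    [0,-0.035,0,0,0,0,0],
    [0,-0.03,0,0,0,0,0],
    [0,-0.02,0,0,0,0,0],
    [0,-0.01,0,0,0,0,0],
    [0,0,0,0,0,0,0]
  ]
}}

```text
clock: 36.55
position: [373.7, -269.0, 236.6]
ee_rot: [0.391, -0.589, 0.589, -0.391]
contact_force: [-0.8, 0.2, -1.8]
gripper_width: 18.3
```

```bash
python3 - <<'E'
from h import *
left(660.2,103,220)
E
```

```text
t 36.55 pos [ 373.7 -269.   236.6] w 18.3 F [-0.8  0.2 -1.8] j [-0.27  0.1  -0.37  0.   -1.11  1.44]
shift mm [-454.1   16.4  119.3] turn [ 0.    -0.001  0.   ]
```

>>> {"method": "play_rows", "body": {
  "series": [
    [-0.015,0,0.004,0,0,0,0],
    [-0.03,0,0.008,0,0,0,0],
    [-0.04,0,0.01,0,0,0,0],
    [-0.042,0,0.011,0,0,0,0],
    [-0.042,0,0.011,0,0,0,0],
    [-0.042,0,0.011,0,0,0,0],
    [-0.042,0,0.011,0,0,0,0],
    [-0.042,0,0.011,0,0,0,0],
    [-0.042,0,0.011,0,0,0,0],
    [-0.036,0,0.01,0,0,0,0]
  ]
}}

```text
clock: 37.55
position: [608.2, 45.2, 218.0]
ee_rot: [-0.396, 0.597, -0.585, 0.379]
contact_force: [-0.4, -0.0, -0.8]
gripper_width: 18.3
```

```bash
python3 - <<'E'
from h import *
left(660.2,103,158)
E
```

```text
t 37.55 pos [608.2  45.2 218. ] w 18.3 F [-0.4 -0.  -0.8] j [ 0.33  0.38 -0.03 -0.01 -1.19  0.83]
shift mm [-74.4  58.5  26.3] turn [ 0.027 -0.012  0.011]
```

>>> {"method": "play_rows", "body": {
  "series": [
    [-0.028,0,0.012,0.027,-0.012,0.011,0],
    [-0.022,0,0.008,0,0,0,0],
    [-0.014,0,0.005,0,0,0,0],
    [0,0,0,0,0,0,0],
    [0,0.005,0,0,0,0,0],
    [0,0,0,0,0,0,0],
    [0,0,0,0,0,0,0]
  ]
}}

```text
clock: 38.25
position: [654.4, 99.5, 195.8]
ee_rot: [-0.4, 0.591, -0.585, 0.385]
contact_force: [0.1, 0.1, 0.3]
gripper_width: 18.0
```

```bash
python3 - <<'E'
from h import *
left(660.2,103,158)
E
```

```text
t 38.25 pos [654.4  99.5 195.8] w 18.0 F [0.1 0.1 0.3] j [ 0.39  0.48  0.08 -0.   -1.19  0.79]
shift mm [-6.  37.7  4.7] turn [0.018 0.005 0.014]
```

>>> {"method": "play_rows", "body": {
  "series": [
    [-0.004,0,0.003,0.018,0.005,0.014,0],
    [-0.002,0.007,0.001,0,0,0,0],
    [0,0.008,0,0,0,0,0],
    [0,0.006,0,0,0,0,0],
    [0,0,0,0,0,0,0],
    [0,0,0,0,0,0,0]
  ]
}}

```text
clock: 38.85
position: [660.0, 102.1, 173.7]
ee_rot: [0.39, -0.59, 0.59, -0.391]
contact_force: [-0.4, -0.4, -0.5]
gripper_width: 18.4
```

```bash
python3 - <<'E'
from h import *
left(660.2,103,158)
E
```

```text
t 38.85 pos [660.  102.1 173.7] w 18.4 F [-0.4 -0.4 -0.5] j [ 0.39  0.5   0.04 -0.   -1.11  0.77]
shift mm [-0.9 15.7 -0.2] turn [-0.001 -0.003 -0.002]
```

>>> {"method": "play_rows", "body": {
  "series": [
    [0,0.004,0,-0.001,-0.003,-0.002,0],
    [0,0.005,0,0,0,0,0],
    [0,0.003,0,0,0,0,0],
    [0,0,0,0,0,0,0],
    [0,0,0,0,0,0,0]
  ]
}}

```text
clock: 39.35
position: [660.2, 102.2, 160.7]
ee_rot: [0.391, -0.589, 0.589, -0.391]
contact_force: [-0.5, -0.7, -0.9]
gripper_width: 18.4
```

>>> {"method": "play_rows", "body": {
  "series": [
    [0,0.001,0,0,0,0,0],
    [0,0.001,0,0,0,0,0],
    [0,0,0,0,0,0,0]
  ]
}}

```text
clock: 39.65
position: [660.4, 102.3, 159.0]
ee_rot: [0.391, -0.589, 0.589, -0.392]
contact_force: [-0.3, 0.7, -0.6]
gripper_width: 18.4
```

```bash
python3 - <<'E'
from h import *
left(660.2,103,158)
E
```

```text
t 39.65 pos [660.4 102.3 159. ] w 18.4 F [-0.3  0.7 -0.6] j [ 0.4   0.51  0.02  0.   -1.08  0.78]
shift mm [-0.6  1.  -0.5] turn [-0.001  0.001 -0.   ]
```

>>> {"method": "play_rows", "body": {
  "series": [
    [-0.001,0.001,0,0,0,0,0],
    [0,0,0,0,0,0,0]
  ]
}}

```text
clock: 39.85
position: [661.0, 103.2, 158.3]
ee_rot: [0.391, -0.589, 0.589, -0.392]
contact_force: [0.2, -2.0, -0.6]
gripper_width: 18.3
```

>>> {"method": "play_rows", "body": {
  "series": [
    [0,0.001,0,0,0,0,0],
    [0,0,0,0,0,0,0]
  ]
}}

```text
clock: 40.05
position: [661.3, 103.4, 158.2]
ee_rot: [0.391, -0.588, 0.589, -0.392]
contact_force: [-0.5, 0.6, -0.1]
gripper_width: 18.3
```

>>> {"method": "play_rows", "body": {
  "series": [
    [0,0.001,0,0,0,0,0],
    [0,0,0,0,0,0,0]
  ]
}}

```text
clock: 40.25
position: [661.6, 103.3, 158.1]
ee_rot: [0.39, -0.588, 0.59, -0.393]
contact_force: [-0.6, 0.3, -0.4]
gripper_width: 18.6
```

Stalled at 158.1: standing. Release, rise and draw away.

>>> {"method": "play_rows", "body": {
  "series": [
    [0,0,0,0,0,0,0.022],
    [0,0,0,0,0,0,0.03],
    [0,0,0,0,0,0,0.045],
    [0,0,0,0,0,0,0.065],
    [0,0,0,0,0,0,0.085],
    [0,0,0,0,0,0,0.085],
    [0,0,0,0,0,0,0.085],
    [0,-0.01,0,0,0,0,0.085],
    [0,-0.03,0,0,0,0,0.085],
    [0,-0.03,0,0,0,0,0.085]
  ]
}}

```text
clock: 41.25
position: [658.8, 102.6, 224.3]
ee_rot: [-0.394, 0.59, -0.588, 0.388]
contact_force: [-0.1, -0.6, -0.2]
gripper_width: 84.9
```

>>> {"method": "play_rows", "body": {
  "series": [
    [0,-0.03,0,0,0,0,0.085],
    [0,-0.02,0,0,0,0,0.085],
    [0.03,0,0,0,0,0,0.085],
    [0.04,0,0,0,0,0,0.085],
    [0.04,0,0,0,0,0,0.085],
    [0.04,0,0,0,0,0,0.085],
    [0.04,0,0,0,0,0,0.085],
    [0.04,0,0,0,0,0,0.085],
    [0.04,0,0,0,0,0,0.085],
    [0.04,0,0,0,0,0,0.085]
  ]
}}

```text
clock: 42.25
position: [540.5, -188.5, 292.1]
ee_rot: [0.389, -0.583, 0.591, -0.399]
contact_force: [1.5, -0.4, -0.5]
gripper_width: 85.1
```

>>> {"method": "play_rows", "body": {
  "series": [
    [0.03,0,0,0,0,0,0.085],
    [0.03,0,0,0,0,0,0.085],
    [0,0,0,0,0,0,0.085],
    [0,0,0,0,0,0,0.085]
  ]
}}

```text
clock: 42.65
position: [514.4, -250.6, 296.4]
ee_rot: [0.386, -0.583, 0.594, -0.399]
contact_force: [0.1, -0.5, 0.2]
gripper_width: 85.2
```

```bash
python3 - <<'E'
from h import *
T=get_image("top");S=get_image("scene")
for k in "1234":
    X=[*P["R"+k],183.5]; o=[]
    for im in(T,S):
        q=proj(im,[X])[0]; b=[b for b in blobs(im["color"].max(2)<45) if np.hypot(*(b[0]-q))<15]
        if b: o.append(ray(im,b[0][0]))
    if len(o)==2: Y,e=tri(o); print(k,"stopper",Y.round(1),"off",(Y-X).round(1),np.round(e,1))
    else: print(k,len(o))
cv2.imwrite("pics/end_t.png",cv2.resize(T["color"][90:310,110:430,::-1],None,fx=2.4,fy=2.4))
cv2.imwrite("pics/end_s.png",cv2.resize(S["color"][60:280,250:550,::-1],None,fx=2.5,fy=2.5))
E
```

```text
1 stopper [660.7 103.4 182.6] off [ 0.5  0.4 -0.9] [0.4 0.4]
2 stopper [562.1 374.6 183.2] off [-0.3  0.4 -0.3] [0.3 0.3]
3 stopper [473.1 115.6 184. ] off [-0.1  0.3  0.5] [0.1 0.1]
4 stopper [374.6 268.1 184.4] off [1.2 0.2 0.9] [0.1 0.1]
```

View pics/end_t.png

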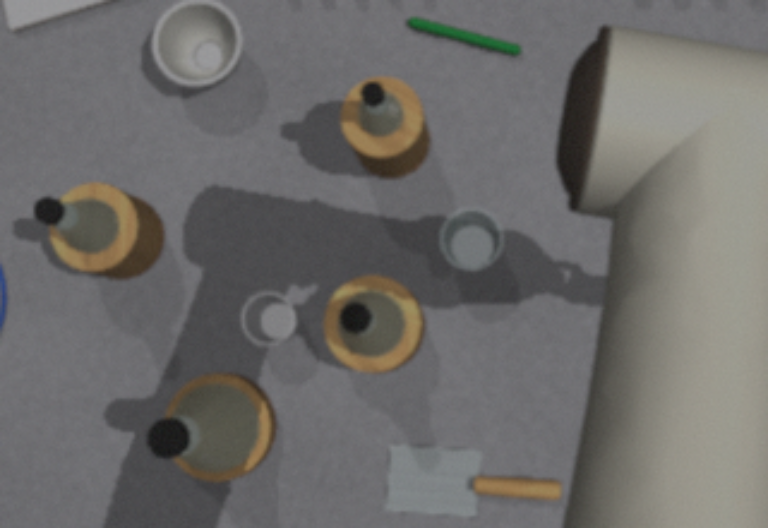

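View pics/end_s.png

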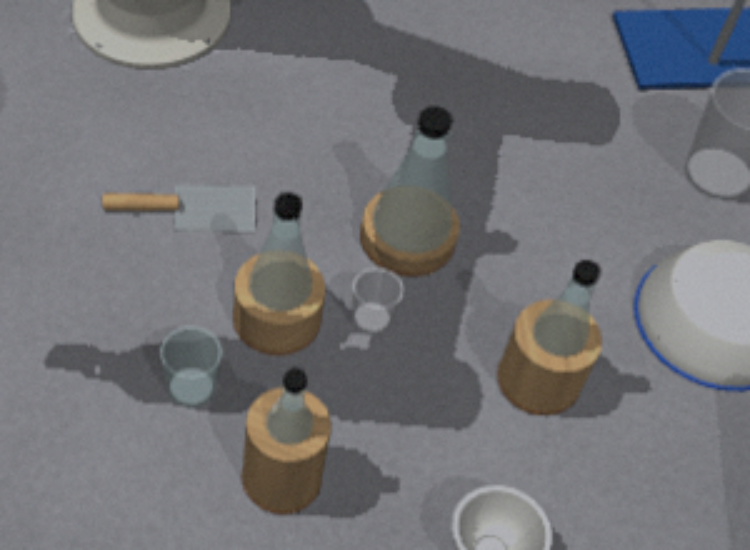

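The last two views show all four flasks upright and centred on their risers, and both beakers where they were.

```bash
python3 -c "
from bench import *
print(job_done())"
```

```text
the job is handed in; nothing more can be done
None
```

All four flasks now stand upright on their own risers, largest on the lowest up to smallest on the highest, and I handed the job in at about 43 s. I placed them in order 4, 3, 2, 1. Each was lowered in 1 mm steps until it stopped going down, then released.

**Position:** two-view triangulation puts every stopper within about 1.2 mm of its riser's centre; flask 4 is the furthest off. The last pictures show both beakers standing where they were.

**Level:** the stopper centres measure 182.6 to 184.4 mm high, against 183.5 mm intended. That spread is within the camera calibration of about 2 mm.

**Disagreements:**
- My first camera measurements put the riser tops 1.3 to 2.5 mm lower than stated. The heights at which the flasks came to rest fit the stated values to about 0.2 mm.
- One automatic stopper search in the wrist picture picked out the gripper instead. I checked that flask by eye in the picture.

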